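# Make up the blood-draw kit and the skin-marking kit

### The arm

A 7-joint arm with a two-finger parallel gripper is mounted at the origin on a cart in front of the work surface, level with it; the furniture and walls round the work are solid. World frame = base frame: x ahead of the robot, y to its left, z up, the work surface at z = 0. Lengths are in m, angles in rad, forces in N, time in s.
With the tool pointing down it reaches from about 0.425 to 0.925 m from the base axis. Payload 6.8 kg.
Tool frame: the origin (TCP) lies midway between the tips of the shut fingers; the grasp point (between the pads) lies 19 mm behind it; z points along the fingers, y is the line along which they close (so a half turn about z gives the same grasp; the last joint's range is limited). The gripper opens to 85 mm and grips with 20 to 120 N. Pads are 22 mm wide; open, the fingers measure 114 mm over their backs; the gripper's body (76 mm by 85 mm) begins 54 mm behind the grasp point. The pads swing forward as they close: fully open they stand 13 mm farther back than shut.
Start: joints at [-1.368, 0.477, 0.022, 1.555, -0.011, 1.109, -0.083], TCP at [0.206, 0.643, 0.231] pointing down, gripper open.
Joint ranges: [-2.96, 2.96], [-0.34, 2.1], [-1.41, 1.46], [0.24, 2.44], [-1.37, 4.51], [0.17, 1.92], [-2.96, 2.96]. Speed limits (rad/s): [2.39, 2.39, 3.14, 3.14, 3.14, 3.14, 3.14].

### API

Orientations are given as a rotation vector (axis times angle).
In Python, from bench import status, vision, r gives the robot as it stands. The module is installed in compiled form; this text tells all that it offers.
- The arm moves only by the shell command python3 -m handwheel 'ROWS' [OPENING] [FORCE]. ROWS is JSON, a list of rows, each an object with "dp": the shift along the tool's x, y, z in m, a list of three; "delta_rot": the turn, a rotation vector about the tool's x, y, z in rad, a list of three. In form: [{"dp": [x, y, z], "delta_rot": [rx, ry, rz]}, ...]. A call has 1 to 12 rows; each row is the pose to reach, as a shift and turn from the pose commanded when the call began, along the tool's axes at that moment; what a row does not reach only later rows make up. A row lasts 1/8 s, in which the tool goes at most 62.5 mm and 10.7 degrees, less where a joint would pass 70% of its speed; a pose out of reach is approached as far as the arm can. A call with a gripper value outside its range is refused whole. OPENING is the opening, from 0 (shut) to 1 (fully open), set as the call begins (- or left out, the last holds). The fingers move at their own pace and stop on an object; FORCE is the grip in N (left out, the last holds). Time passes only in rows, so rows that repeat a pose let the fingers close. It gives the time, the measured TCP pose, the force, the opening and the grip force at its end, in the units of the state.
- status.get_obs(): the state, without advancing time (a new reading comes with each control period).
- vision.grab_frame(name): name is "scene" or "top"; returns a dict with "img" (400x640x3 uint8, blue, green, red), "fovy" (degrees; the focal length in pixels is half the picture's height over the tangent of half this angle, whatever the lens; pixels are square), "cx", "cy" (the principal point, pixels), "world_from_camera" (4x4, takes a point from camera to world coordinates). Camera axes: x right, y up, looking along -z (the intrinsics and any distortion apply to the point x, -y, -z); pixel columns grow to the right and rows downward; lengths in m; the calibration is good to about 2 mm. A picture is of the moment at which its call begins. There is no depth.
- r.hand_in(): hands the job in; it is judged then, once.
The state is a dict: "clock": time; "joints": joint angles; "qvel": joint speeds; "tau": joint torques, N m; "tcp_pos": TCP position; "orientation": TCP orientation; "contact_force": force on the tool from outside, world axes, zero at the start; "moment": the same for the moment, N m; "grip_width": finger opening in m; "gripper_force": force on a finger pad.
Only numpy, scipy, OpenCV 4.12 (cv2) and the standard library are available. Lean on these libraries where they do the work, as an engineer would, in place of code of your own. Each camera call takes 0.05 s, during which the arm holds its last target. There are 200 camera calls.

### The job

Make up two kits from the stock lying at the near end of the green table. Into the blue tray go the slim blue and chrome ball pen, the dark red purple-capped blood vial and the small clear cryovial; into the yellow tray go the thick white marker with the black cap and the steel forceps. Lay each article squarely on the printed bed of its own length, either way round, and leave the blue-capped marker and the cup of pink rinse where they are.

Things in the scene. Friction and masses are not known exactly. Their poses are not given: they have to be found in the camera images.
- black_marker: thick permanent marker, white barrel with black cap, 134 mm long, 18 mm wide, 18 mm high, about 16 g. Lies flat on its side; origin: underside, below the middle of its length; long axis y; z up. Cap toward -y. Goes in the yellow tray.
- vial: closed blood vial, dark red with purple cap, 75 mm long, 15 mm wide and high, about 12 g. Lies flat on its side; origin: underside, below the middle of its length; long axis y; z up. Cap toward -y. Goes in the blue tray. (Another vial, in the pulp dish far back on the table, is not meant.)
- cryovial: small clear cryovial with a whitish ribbed cap, 48 mm long, 13 mm wide and high, about 10 g. Lies flat on its side; origin: underside, below the middle of its length; long axis y; z up. Cap toward -y. Goes in the blue tray.
- ballpen: slim ball pen, one half blue, one half chrome, 139 mm long, 10 to 12 mm wide, 10 mm high, about 12 g. Lies flat on its side; origin: underside, below the middle of its length; long axis y; z up. Goes in the blue tray.
- forceps: closed steel dissecting forceps, 104 mm long, 15 mm wide, 10 mm high, rigid, about 22 g. Lies flat on its side; origin: underside, below the middle of its length; long axis y; z up. Goes in the yellow tray.
- tray_blue: blue kit tray with three white beds, 156 x 118 mm (x by y), 3 mm floor, 8 mm high rim 4 mm wide; fixed to the table. Origin: centre of underside; x along the long side, z up. Flat printed beds along x: pen bed 145 mm long centred at (x, y) = (0, +23) mm; vial bed 81 mm long at (-32, -23) mm; cryovial bed 54 mm long at (+44, -23) mm.
- tray_yellow: yellow kit tray with two dark grey beds, 156 x 118 mm (x by y), 3 mm floor, 8 mm high rim 4 mm wide; fixed to the table. Origin: centre of underside; x along the long side, z up. Flat printed beds along x: marker bed 140 mm long, 26 mm wide, centred at (x, y) = (0, +23) mm; forceps bed 110 mm long at (0, -23) mm.
- blue_marker: fine dark grey marker with blue cap, 141 mm long, 15 mm wide, 14 mm high, loose, behind the stock; belongs to no kit and stays where it is. Lies flat on its side; origin: underside, below the middle of its length; long axis y; z up. 
- pink_cup: clear open cup of pink rinse, 65 mm across, 68 mm high, loose, standing behind the trays; origin: centre of the underside. Stays where it is.
Not all that is in view belongs to the job. What is shaped like the vial but orange is not meant.

How it is judged:
At the end, for the whole second after the job is handed in: Pen, vial and cryovial in the blue tray, black-capped marker and forceps in the yellow, each released and at rest on the tray floor (origin under 25 mm over tray origin), within 12 mm in x and y of its bed's centre, its length within 0.2 rad of the tray's long side , either way (x of ballpen in the frame of tray_blue between -0.012 and 0.012 m and y of ballpen in the frame of tray_blue between 0.011 and 0.035 m and z of each of ballpen, vial, cryovial in the frame of tray_blue below 0.025 m and angle between the y axis of each of ballpen, vial, cryovial and the x axis of tray_blue, either way round below 0.2 rad and linear speed of each of ballpen, vial, cryovial, black_marker, forceps below 0.02 m/s and x of vial in the frame of tray_blue between -0.044 and -0.02 m and y of vial in the frame of tray_blue between -0.035 and -0.011 m and x of cryovial in the frame of tray_blue between 0.032 and 0.056 m and y of cryovial in the frame of tray_blue between -0.035 and -0.011 m and x of black_marker in the frame of tray_yellow between -0.012 and 0.012 m and y of black_marker in the frame of tray_yellow between 0.011 and 0.035 m and z of each of black_marker, forceps in the frame of tray_yellow below 0.025 m and angle between the y axis of each of black_marker, forceps and the x axis of tray_yellow, either way round below 0.2 rad and x of forceps in the frame of tray_yellow between -0.012 and 0.012 m and y of forceps in the frame of tray_yellow between -0.035 and -0.011 m); the robot touches nothing.
It fails at once if the cup of pink rinse is shifted by more than 25 mm or tipped (distance of pink_cup from where it was at the start of the episode above 0.025 m or angle between pink_cup's own z axis and vertical above 0.3 rad).
It fails at once if the blue-capped marker is shifted by more than 25 mm (distance of blue_marker from where it was at the start of the episode above 0.025 m).
It also fails if it takes over 93 s, if anything falls off the work surface, if the arm or the gripper's body presses on something with over 40 N, if the wrist force passes 120 N, or if a joint passes its speed limit or range.

## Working session

There is one attempt and no reset: what is moved stays moved. The work goes in short steps, Python scripts to look and compute and a shell command to move; the robot and the scene stay as the last step left them, time stands still between calls to the robot, and variables do not carry over. Pictures are saved under pics/ and viewed, at most 14 in all, crops included, and the job is handed in when it is done.

```bash
mkdir -p pics; python3 - <<'E'
from bench import status, vision
import cv2,pickle
o=status.get_obs();print({k:o[k] for k in('clock','tcp_pos','orientation','grip_width')})
for n in('scene','top'):
    f=vision.grab_frame(n);cv2.imwrite(f'pics/{n}0.png',f['img']);pickle.dump(f,open(n+'.pkl','wb'))
    print({k:v for k,v in f.items() if k!='img'})
E
```

```text
{'clock': 0.0, 'tcp_pos': array([0.20624222, 0.64209849, 0.2303497 ]), 'orientation': array([-4.86125113e-01, -3.10359489e+00,  2.84277156e-03]), 'grip_width': 0.08535909010355482}
{'fovy': 50.197102220258095, 'cx': 319.9236944873274, 'cy': 200.04448928285382, 'world_from_camera': array([[ 0.64900962,  0.44242876, -0.61890492,  0.02955965],
       [-0.76066352,  0.36312376, -0.53808192, -0.20417696],
       [-0.01332383,  0.81999874,  0.57221023,  0.53366741],
       [ 0.        ,  0.        ,  0.        ,  1.        ]])}
{'fovy': 42.45400985969887, 'cx': 319.1594494363581, 'cy': 192.00746681221256, 'world_from_camera': array([[ 0.00230669,  0.99848209, -0.05502896,  0.48259448],
       [-0.99982219,  0.0012729 , -0.01881387,  0.24002002],
       [-0.01871527,  0.05506257,  0.99830749,  0.90746463],
       [ 0.        ,  0.        ,  0.        ,  1.        ]])}
```

View pics/top0.png

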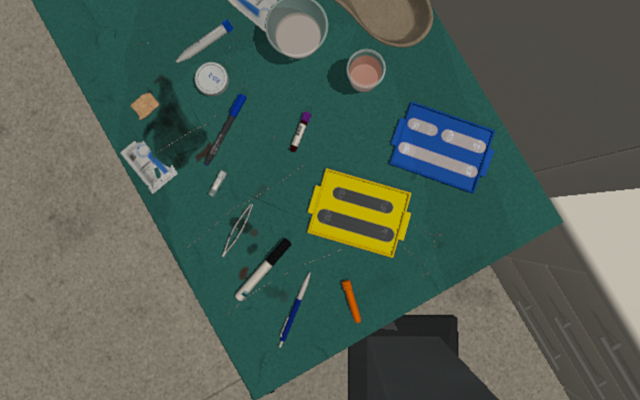

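View pics/scene0.png

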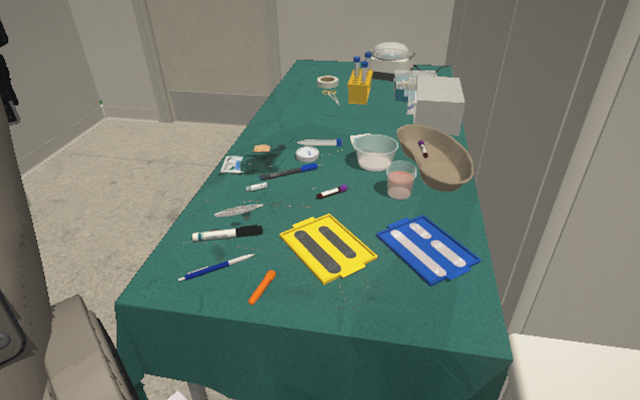

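```bash
cat > h.py <<'E'
import numpy as np,cv2,pickle
def ray(f,px,z):
    px=np.atleast_2d(px).astype(float);fl=200/np.tan(np.radians(f['fovy']/2));T=f['world_from_camera']
    d=np.c_[(px[:,0]-f['cx'])/fl,-(px[:,1]-f['cy'])/fl,-np.ones(len(px))]@T[:3,:3].T
    return T[:3,3]+d*((z-T[2,3])/d[:,2])[:,None]
def proj(f,P):
    fl=200/np.tan(np.radians(f['fovy']/2));T=f['world_from_camera'];c=(np.atleast_2d(P)-T[:3,3])@T[:3,:3]
    return np.c_[f['cx']-fl*c[:,0]/c[:,2],f['cy']+fl*c[:,1]/c[:,2]]
E
python3 - <<'E'
from h import *
f=pickle.load(open('top.pkl','rb'));im=f['img']
hsv=cv2.cvtColor(im,cv2.COLOR_BGR2HSV).astype(int);H,S,V=hsv[...,0],hsv[...,1],hsv[...,2]
def report(name,m,box,z):
    k=np.zeros(m.shape,np.uint8);x0,y0,x1,y1=box;k[y0:y1,x0:x1]=m[y0:y1,x0:x1]
    n,l,s,c=cv2.connectedComponentsWithStats(k,connectivity=8)
    if name[:4]!='tray': sel=[i for i in range(1,n) if s[i,4]>4]
    else: sel=[1+np.argmax(s[1:,4])]
    ys,xs=np.nonzero(np.isin(l,sel))
    w=ray(f,np.c_[xs,ys],z)[:,:2].astype(np.float32)
    (cx,cy),sz,a=cv2.minAreaRect(w*1000)
    b=cv2.boxPoints(((cx,cy),sz,a));e=b[1]-b[0];g=b[2]-b[1];L=e if e@e>g@g else g
    print(name,len(xs),'c',round(cx,1),round(cy,1),'size',np.round(sz,1),'long ang deg',round(np.degrees(np.arctan2(L[1],L[0]))%180,1))
ob=~((H>65)&(H<100)&(S>90))&(V>75)
report('pen',(ob|((H>100)&(S>100)&(V>50))),(270,265,318,352),.005)
report('marker',ob|((V<32)),(230,230,295,305),.009)
report('forceps',ob,(215,198,262,262),.005)
report('cryo',ob,(203,165,232,200),.0065)
report('vial',(ob|(H>125)|(H<60)),(285,105,316,157),.0075)
report('bluemk',ob|(V<40)|(H>102),(198,90,250,168),.007)
report('tray_b',(H>103)&(H<125)&(S>140),(375,90,510,200),.008)
report('tray_y',(H>20)&(H<35)&(S>140),(290,160,420,265),.008)
report('tbed_yA',(S<90)&(V<110)&(V>40),(315,205,400,246),.003)
report('tbed_yB',(S<90)&(V<110)&(V>40),(325,182,400,216),.003)
report('tbed_b',(S<80)&(V>130),(390,100,500,190),.003)
report('tbed_v',(S<80)&(V>130),(440,100,500,155),.003)
report('tbed_c',(S<80)&(V>130),(400,100,439,139),.003)
c=cv2.resize(im[160:360,200:400],None,fx=4,fy=4,interpolation=cv2.INTER_CUBIC)[:600]
d=cv2.resize(im[90:270,290:510],None,fx=3.3,fy=3.3,interpolation=cv2.INTER_CUBIC)
cv2.imwrite('pics/a.png',cv2.resize(im[160:360,190:330],None,fx=3,fy=3,interpolation=cv2.INTER_CUBIC));cv2.imwrite('pics/b.png',d)
E
```

```text
pen 472 c 331.7 318.8 size [ 71.8 136.2] long ang deg 170.1
marker 839 c 404.6 359.4 size [122.8 104.8] long ang deg 0.7
forceps 334 c 473.9 412.3 size [ 48.7 104.7] long ang deg 143.4
cryo 215 c 547.5 437.0 size [14.5 49.8] long ang deg 151.5
vial 323 c 639.8 291.6 size [15.4 75.7] long ang deg 157.1
bluemk 505 c 646.2 430.6 size [ 82.7 135. ] long ang deg 177.8
tray_b 4313 c 611.6 42.4 size [174.5 118.5] long ang deg 70.3
tray_y 4594 c 496.9 187.9 size [174.6 118.1] long ang deg 73.8
tbed_yA 1185 c 479.1 193.4 size [ 61.1 131.1] long ang deg 90.1
tbed_yB 740 c 515.9 188.1 size [ 47.5 117.4] long ang deg 90.1
tbed_b 1850 c 612.6 41.8 size [143.8  67.8] long ang deg 70.4
tbed_v 564 c 623.1 4.3 size [80.1 22.8] long ang deg 70.4
tbed_c 334 c 648.4 75.3 size [53.9 20.7] long ang deg 69.7
```

View pics/a.png

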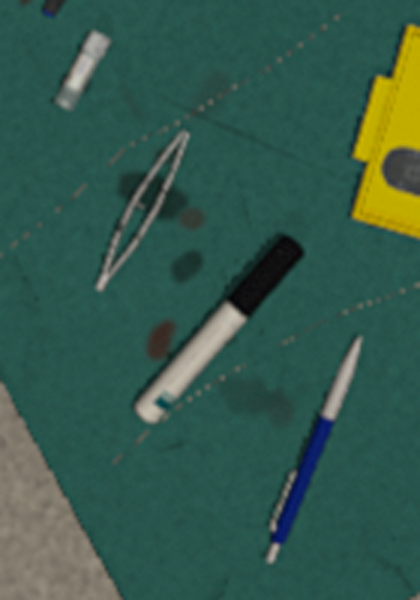

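View pics/b.png

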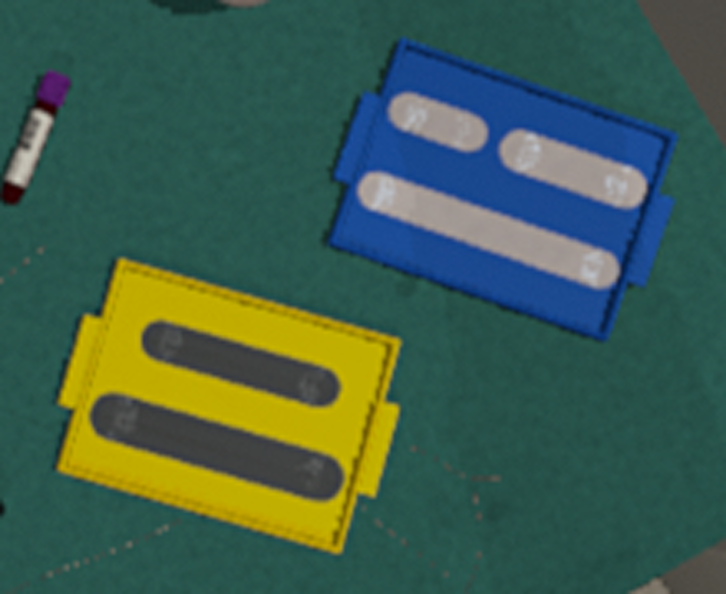

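The top view shows the pen from (280,347) to (310,272), the marker from (239,298) to (287,240), the forceps from (223,257) to (252,204), the cryovial near (218,183) and the vial near (300,132). The yellow tray is near (360,212) and the blue tray near (442,147). The measured sizes match the nominal ones.

```bash
cat >> h.py <<'E'
from scipy.spatial.transform import Rotation as Rn
def go(x,y,z,a):
    """a: world angle (deg) of tool y, mod 180. Metres."""
    from bench import status
    o=status.get_obs();R=Rn.from_rotvec(o['orientation']).as_matrix();p=np.array(o['tcp_pos'])
    best=None
    for k in(0,180):
        t=np.radians(a+k);c,s=np.cos(t),np.sin(t);G=np.array([[s,c,0],[-c,s,0],[0,0,-1.]])
        v=Rn.from_matrix(R.T@G).as_rotvec()
        if best is None or np.linalg.norm(v)<np.linalg.norm(best):best=v
    print('dp',np.round(R.T@(np.array([x,y,z])-p),4),'rot',np.round(best,3),'up=',np.round(R.T@[0,0,1],3))
    print('t',o['clock'],'tcp',np.round(p,4),'w',round(o['grip_width'],4),'j1,j7',np.round(np.array(o['joints'])[[0,6]],2))
E
python3 - <<'E'
from h import *
f=pickle.load(open('top.pkl','rb'))
for n,a,b,z in(('pen',(280,346.7),(310,272.3),.005),('marker',(239.3,298.3),(287.3,240),.009),('forceps',(223,256.7),(252,204.3),.005)):
    w=ray(f,[a,b],z);d=w[1]-w[0];print(n,np.round(w.mean(0)*1000,1),'L',np.linalg.norm(d)*1000,np.degrees(np.arctan2(d[1],d[0]))%180)
m=ray(f,[(280,346.7),(310,272.3)],.005);c=m.mean(0);d=m[1]-m[0]
go(c[0],c[1],.06,np.degrees(np.arctan2(d[1],d[0]))+90)
E
```

```text
pen [328.3 298.4   5. ] L 137.9522042825304 158.08448527363637
marker [397.9 353.6   9. ] L 130.5000946136908 140.66035315835074
forceps [464.7 400.    5. ] L 104.52110304354068 151.4205512631569Traceback (most recent call last):
  File "<stdin>", line 6, in <module>
  File "h.py", line 17, in go
    v=Rn.from_matrix(R.T@G).as_rotvec()
      ~~~~~~~~~~~~~~^^^^^^^
  File "scipy/spatial/transform/_rotation.pyx", line 1143, in scipy.spatial.transform._rotation.Rotation.from_matrix
ValueError: Non-positive determinant (left-handed or null coordinate frame) in rotation matrix 0: [[-9.97426988e-01 -7.16895218e-02  1.26102908e-04]
 [-7.16892372e-02  9.97425785e-01  1.56730968e-03]
 [ 2.38137973e-04 -1.55423676e-03  9.99998764e-01]].
```

```bash
sed -i 's/\[\[s,c,0\],\[-c,s,0\]/[[-s,c,0],[c,s,0]/' h.py; python3 -c "
from h import *
go(.3283,.2984,.08,68.1)"
```

```text
dp [-0.2213 -0.2898  0.1509] rot [-0.002  0.     0.071] up= [-0.    -0.002 -1.   ]
t 0.1 tcp [0.2063 0.6422 0.2305] w 0.0853 j1,j7 [-1.37 -0.08]
```

```bash
A='x'; python3 -m handwheel '[{"dp":[-0.221,-0.29,0.15],"delta_rot":[0,0,0.071]},{"dp":[-0.221,-0.29,0.15],"delta_rot":[0,0,0.071]},{"dp":[-0.221,-0.29,0.15],"delta_rot":[0,0,0.071]},{"dp":[-0.221,-0.29,0.15],"delta_rot":[0,0,0.071]},{"dp":[-0.221,-0.29,0.15],"delta_rot":[0,0,0.071]},{"dp":[-0.221,-0.29,0.15],"delta_rot":[0,0,0.071]},{"dp":[-0.221,-0.29,0.15],"delta_rot":[0,0,0.071]},{"dp":[-0.221,-0.29,0.15],"delta_rot":[0,0,0.071]},{"dp":[-0.221,-0.29,0.15],"delta_rot":[0,0,0.071]}]' 0.45 25; python3 -c "
from h import *
go(.3283,.2984,.004,68.1)"
```

```text
clock: 1.23
tcp_pos: [0.3281, 0.3006, 0.0817]
orientation: [0.594, 3.085, 0.002]
contact_force: [-0.0, -0.3, -0.1]
grip_width: 0.0387
gripper_force: 0.0
dp [-0.001  -0.002   0.0777] rot [ 0.001 -0.     0.002] up= [ 0.     0.001 -1.   ]
t 1.225 tcp [0.3281 0.3006 0.0817] w 0.0387 j1,j7 [-0.95  0.36]
```

```bash
python3 -m handwheel '[{"dp":[0,0,0.05],"delta_rot":[0,0,0]},{"dp":[0,0,0.0765],"delta_rot":[0,0,0]},{"dp":[0,0,0.0765],"delta_rot":[0,0,0]},{"dp":[0,0,0.0765],"delta_rot":[0,0,0]},{"dp":[0,0,0.0765],"delta_rot":[0,0,0]}]'; python3 - <<'E'
from h import *
from bench import vision
go(.3283,.2984,.004,68.1)
f=vision.grab_frame('scene');cv2.imwrite('pics/c.png',cv2.resize(f['img'][180:330,120:320],None,fx=3,fy=3,interpolation=cv2.INTER_CUBIC))
E
```

```text
clock: 1.85
tcp_pos: [0.3287, 0.3001, 0.006]
orientation: [0.595, 3.084, 0.004]
contact_force: [-0.5, -0.0, 0.2]
grip_width: 0.0379
gripper_force: 0.0
dp [-0.0002 -0.0018  0.002 ] rot [0.002 0.001 0.001] up= [-0.001  0.002 -1.   ]
t 1.85 tcp [0.3287 0.3001 0.006 ] w 0.0379 j1,j7 [-0.93  0.38]
```

View pics/c.png

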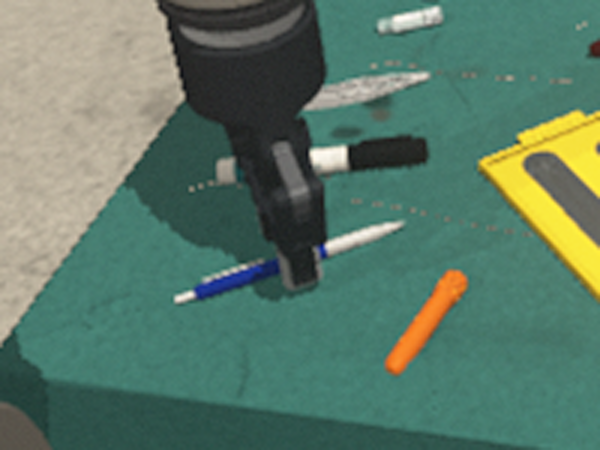

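The fingers straddle the pen near its middle, at crop (300,265), with the pen running from (178,298) to (403,225). I'll go slightly lower and close.

```bash
python3 -m handwheel '[{"dp":[0,-0.002,0.003],"delta_rot":[0,0,0]},{"dp":[0,-0.002,0.003],"delta_rot":[0,0,0]},{"dp":[0,-0.002,0.003],"delta_rot":[0,0,0]}]';python3 -m handwheel '[{"dp":[0,0,0],"delta_rot":[0,0,0]},{"dp":[0,0,0],"delta_rot":[0,0,0]},{"dp":[0,0,0],"delta_rot":[0,0,0]},{"dp":[0,0,0],"delta_rot":[0,0,0]},{"dp":[0,0,0],"delta_rot":[0,0,0]}]' 0 30; python3 -c "
from h import *
go(.5906,.0497,.06,160.4)"
```

```text
clock: 2.28
tcp_pos: [0.3274, 0.297, 0.0018]
orientation: [-0.596, -3.084, -0.0]
contact_force: [-0.3, 0.3, 0.8]
grip_width: 0.0384
gripper_force: 0.0
clock: 2.9
tcp_pos: [0.3275, 0.2972, 0.0019]
orientation: [0.596, 3.084, 0.0]
contact_force: [-1.6, -0.5, 4.9]
grip_width: 0.0083
gripper_force: 32.8
dp [-0.3364 -0.1316 -0.0581] rot [ 0.    -0.     1.531] up= [-0.  0. -1.]
t 2.9 tcp [0.3275 0.2972 0.0019] w 0.0083 j1,j7 [-0.93  0.38]
```

```bash
python3 -m handwheel '[{"dp":[0,0,-0.05],"delta_rot":[0,0,0]},{"dp":[-0.15,-0.06,-0.08],"delta_rot":[0,0,0.7]},{"dp":[-0.336,-0.132,-0.06],"delta_rot":[0,0,1.531]},{"dp":[-0.336,-0.132,-0.06],"delta_rot":[0,0,1.531]},{"dp":[-0.336,-0.132,-0.06],"delta_rot":[0,0,1.531]},{"dp":[-0.336,-0.132,-0.06],"delta_rot":[0,0,1.531]},{"dp":[-0.336,-0.132,-0.06],"delta_rot":[0,0,1.531]},{"dp":[-0.336,-0.132,-0.06],"delta_rot":[0,0,1.531]},{"dp":[-0.336,-0.132,-0.06],"delta_rot":[0,0,1.531]},{"dp":[-0.336,-0.132,-0.06],"delta_rot":[0,0,1.531]},{"dp":[-0.336,-0.132,-0.06],"delta_rot":[0,0,1.531]},{"dp":[-0.336,-0.132,-0.06],"delta_rot":[0,0,1.531]}]'; python3 - <<'E'
from h import *
from bench import vision
go(.5906,.0497,.007,160.4)
f=vision.grab_frame('top');cv2.imwrite('pics/d.png',cv2.resize(f['img'][90:270,290:510],None,fx=3,fy=3,interpolation=cv2.INTER_CUBIC))
E
```

```text
clock: 4.4
tcp_pos: [0.5899, 0.0496, 0.0618]
orientation: [-2.565, -1.814, -0.0]
contact_force: [-0.5, 1.2, 0.6]
grip_width: 0.0086
gripper_force: 32.2
dp [0.0003 0.0006 0.0548] rot [-0.    -0.     0.002] up= [ 0. -0. -1.]
t 4.4 tcp [0.5899 0.0496 0.0618] w 0.0086 j1,j7 [-0.56 -0.15]
```

View pics/d.png

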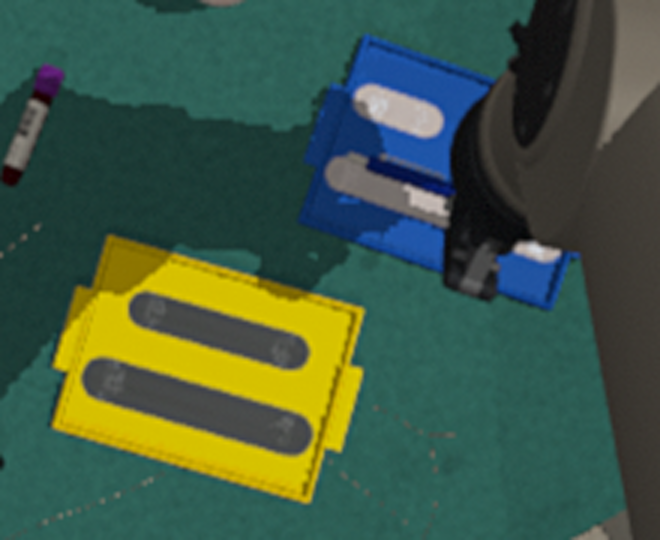

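```bash
python3 -m handwheel '[{"dp":[0,0,0.035],"delta_rot":[0,0,0]},{"dp":[0,0,0.055],"delta_rot":[0,0,0]},{"dp":[0,0,0.055],"delta_rot":[0,0,0]},{"dp":[0,0,0.055],"delta_rot":[0,0,0]},{"dp":[0,0,0.055],"delta_rot":[0,0,0]}]'; python3 -m handwheel '[{"dp":[0,0,0],"delta_rot":[0,0,0]},{"dp":[0,0,0],"delta_rot":[0,0,0]},{"dp":[0,0,0],"delta_rot":[0,0,0]}]' 0.28; python3 -m handwheel '[{"dp":[0,0,-0.05],"delta_rot":[0,0,0]},{"dp":[0,0,-0.08],"delta_rot":[0,0,0]},{"dp":[0,0,-0.08],"delta_rot":[0,0,0]},{"dp":[0,0,-0.08],"delta_rot":[0,0,0]}]' 0.5;  python3 -c "
from h import *
go(.3979,.3536,.08,50.7)"
```

```text
clock: 5.08
tcp_pos: [0.5905, 0.0494, 0.0076]
orientation: [2.567, 1.811, 0.002]
contact_force: [-0.8, 0.1, -1.2]
grip_width: 0.0083
gripper_force: 34.2
clock: 5.45
tcp_pos: [0.5901, 0.0495, 0.0069]
orientation: [2.567, 1.811, 0.0]
contact_force: [-0.3, -0.6, 0.4]
grip_width: 0.0239
gripper_force: 0.0
clock: 5.95
tcp_pos: [0.5895, 0.0496, 0.0862]
orientation: [-2.566, -1.811, 0.001]
contact_force: [0.3, 0.3, 0.1]
grip_width: 0.0427
gripper_force: 0.0
dp [ 0.2222 -0.2824  0.0064] rot [-1.000e-03 -0.000e+00 -1.227e+00] up= [-0.    -0.001 -1.   ]
t 5.95 tcp [0.5895 0.0496 0.0862] w 0.0427 j1,j7 [-0.58 -0.17]
```

```bash
python3 -m handwheel '[{"dp":[0.222,-0.282,0.006],"delta_rot":[0,0,-1.227]},{"dp":[0.222,-0.282,0.006],"delta_rot":[0,0,-1.227]},{"dp":[0.222,-0.282,0.006],"delta_rot":[0,0,-1.227]},{"dp":[0.222,-0.282,0.006],"delta_rot":[0,0,-1.227]},{"dp":[0.222,-0.282,0.006],"delta_rot":[0,0,-1.227]},{"dp":[0.222,-0.282,0.006],"delta_rot":[0,0,-1.227]},{"dp":[0.222,-0.282,0.006],"delta_rot":[0,0,-1.227]},{"dp":[0.222,-0.282,0.006],"delta_rot":[0,0,-1.227]},{"dp":[0.222,-0.282,0.006],"delta_rot":[0,0,-1.227]},{"dp":[0.222,-0.282,0.006],"delta_rot":[0,0,-1.227]}]' 0.6; python3 - <<'E'
from h import *
from bench import vision
go(.3979,.3536,.004,50.7)
f=vision.grab_frame('top');im=f['img'];pickle.dump(f,open('top1.pkl','wb'))
cv2.imwrite('pics/e.png',cv2.resize(im[90:310,200:510],None,fx=2.5,fy=2.5,interpolation=cv2.INTER_CUBIC))
E
```

```text
clock: 7.2
tcp_pos: [0.3992, 0.3523, 0.0805]
orientation: [1.06, 2.957, -0.001]
contact_force: [1.4, 0.1, -0.2]
grip_width: 0.0511
gripper_force: 0.0
dp [0.0018 0.0002 0.0765] rot [-0.001  0.    -0.003] up= [-0.    -0.001 -1.   ]
t 7.2 tcp [0.3992 0.3523 0.0805] w 0.0511 j1,j7 [-1.    0.17]
```

View pics/e.png

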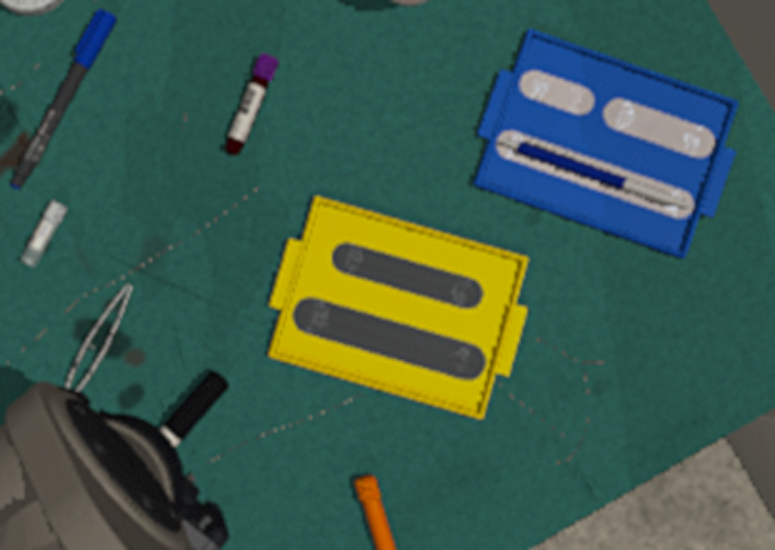

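The pen lies squarely on its bed, from crop (497,145) to (692,207). Next is the marker.

```bash
python3 -m handwheel '[{"dp":[0.001,0,0.05],"delta_rot":[0,0,0]},{"dp":[0.001,0,0.077],"delta_rot":[0,0,0]},{"dp":[0.001,0,0.077],"delta_rot":[0,0,0]},{"dp":[0.001,0,0.077],"delta_rot":[0,0,0]},{"dp":[0.001,0,0.077],"delta_rot":[0,0,0]}]'; python3 -m handwheel '[{"dp":[0,0,0],"delta_rot":[0,0,0]},{"dp":[0,0,0],"delta_rot":[0,0,0]},{"dp":[0,0,0],"delta_rot":[0,0,0]},{"dp":[0,0,0],"delta_rot":[0,0,0]},{"dp":[0,0,0],"delta_rot":[0,0,0]}]' 0 30; python3 -c "
from h import *
go(.4748,.1943,.065,163.8)"
```

```text
clock: 7.88
tcp_pos: [0.3989, 0.3545, 0.0051]
orientation: [1.056, 2.958, 0.004]
contact_force: [-0.3, 1.4, 0.3]
grip_width: 0.0513
gripper_force: 0.0
clock: 8.5
tcp_pos: [0.3983, 0.3541, 0.0044]
orientation: [1.056, 2.959, 0.001]
contact_force: [-1.8, -0.4, 6.3]
grip_width: 0.0155
gripper_force: 32.6
dp [-0.1604 -0.0752 -0.0606] rot [ 1.000e-03 -1.000e-03  1.168e+00] up= [ 0.     0.001 -1.   ]
t 8.5 tcp [0.3983 0.3541 0.0044] w 0.0155 j1,j7 [-0.97  0.21]
```

```bash
python3 -m handwheel '[{"dp":[0,0,-0.05],"delta_rot":[0,0,0]},{"dp":[-0.08,-0.037,-0.08],"delta_rot":[0,0,0.6]},{"dp":[-0.16,-0.075,-0.06],"delta_rot":[0,0,1.168]},{"dp":[-0.16,-0.075,-0.06],"delta_rot":[0,0,1.168]},{"dp":[-0.16,-0.075,-0.06],"delta_rot":[0,0,1.168]},{"dp":[-0.16,-0.075,-0.06],"delta_rot":[0,0,1.168]},{"dp":[-0.16,-0.075,-0.06],"delta_rot":[0,0,1.168]},{"dp":[-0.16,-0.075,-0.06],"delta_rot":[0,0,1.168]},{"dp":[-0.16,-0.075,-0.06],"delta_rot":[0,0,1.168]},{"dp":[-0.16,-0.075,-0.06],"delta_rot":[0,0,1.168]}]'; python3 -c "
from h import *
go(.4748,.1943,.009,163.8)"
```

```text
clock: 9.75
tcp_pos: [0.4743, 0.1945, 0.0638]
orientation: [-2.51, -1.889, -0.0]
contact_force: [0.8, 0.3, -0.7]
grip_width: 0.0153
gripper_force: 31.8
dp [-0.      0.0005  0.0548] rot [-0.    -0.     0.002] up= [ 0. -0. -1.]
t 9.75 tcp [0.4743 0.1945 0.0638] w 0.0153 j1,j7 [-0.92 -0.41]
```

```bash
python3 -m handwheel '[{"dp":[0,0,0.035],"delta_rot":[0,0,0]},{"dp":[0,0,0.055],"delta_rot":[0,0,0]},{"dp":[0,0,0.055],"delta_rot":[0,0,0]},{"dp":[0,0,0.055],"delta_rot":[0,0,0]},{"dp":[0,0,0.055],"delta_rot":[0,0,0]}]'; python3 -m handwheel '[{"dp":[0,0,0],"delta_rot":[0,0,0]},{"dp":[0,0,0],"delta_rot":[0,0,0]},{"dp":[0,0,0],"delta_rot":[0,0,0]}]' 0.34; python3 -m handwheel '[{"dp":[0,0,-0.05],"delta_rot":[0,0,0]},{"dp":[0,0,-0.08],"delta_rot":[0,0,0]},{"dp":[0,0,-0.08],"delta_rot":[0,0,0]},{"dp":[0,0,-0.08],"delta_rot":[0,0,0]}]' 0.5;  python3 -c "
from h import *
go(.4647,.4000,.08,61.4)"
```

```text
clock: 10.38
tcp_pos: [0.4748, 0.1946, 0.0095]
orientation: [2.512, 1.886, 0.002]
contact_force: [-0.6, -0.2, 0.3]
grip_width: 0.015
gripper_force: 33.3
clock: 10.75
tcp_pos: [0.4744, 0.1945, 0.0089]
orientation: [2.512, 1.886, 0.0]
contact_force: [-0.6, -0.8, 0.5]
grip_width: 0.0288
gripper_force: 0.0
clock: 11.25
tcp_pos: [0.4738, 0.1944, 0.0882]
orientation: [-2.512, -1.886, 0.001]
contact_force: [0.9, 0.4, -0.6]
grip_width: 0.0428
gripper_force: 0.0
dp [ 0.1949 -0.0661  0.0082] rot [-1.000e-03 -0.000e+00 -1.354e+00] up= [-0.    -0.001 -1.   ]
t 11.25 tcp [0.4738 0.1944 0.0882] w 0.0428 j1,j7 [-0.95 -0.43]
```

```bash
python3 -m handwheel '[{"dp":[0.195,-0.066,0.008],"delta_rot":[0,0,-1.354]},{"dp":[0.195,-0.066,0.008],"delta_rot":[0,0,-1.354]},{"dp":[0.195,-0.066,0.008],"delta_rot":[0,0,-1.354]},{"dp":[0.195,-0.066,0.008],"delta_rot":[0,0,-1.354]},{"dp":[0.195,-0.066,0.008],"delta_rot":[0,0,-1.354]},{"dp":[0.195,-0.066,0.008],"delta_rot":[0,0,-1.354]},{"dp":[0.195,-0.066,0.008],"delta_rot":[0,0,-1.354]},{"dp":[0.195,-0.066,0.008],"delta_rot":[0,0,-1.354]},{"dp":[0.195,-0.066,0.008],"delta_rot":[0,0,-1.354]},{"dp":[0.195,-0.066,0.008],"delta_rot":[0,0,-1.354]}]' 0.5; python3 -c "
from h import *
go(.4647,.4000,.0025,61.4)"
```

```text
clock: 12.5
tcp_pos: [0.4653, 0.4, 0.0804]
orientation: [-0.78, -3.043, 0.001]
contact_force: [1.0, -0.3, 0.1]
grip_width: 0.0425
gripper_force: 0.0
dp [ 0.0005 -0.0002  0.0779] rot [-0.001 -0.    -0.003] up= [ 0.    -0.001 -1.   ]
t 12.5 tcp [0.4653 0.4    0.0804] w 0.0425 j1,j7 [-0.94  0.37]
```

```bash
python3 -m handwheel '[{"dp":[0,0,0.05],"delta_rot":[0,0,0]},{"dp":[0,0,0.078],"delta_rot":[0,0,0]},{"dp":[0,0,0.078],"delta_rot":[0,0,0]},{"dp":[0,0,0.078],"delta_rot":[0,0,0]},{"dp":[0,0,0.078],"delta_rot":[0,0,0]}]'; python3 -m handwheel '[{"dp":[0,0,0],"delta_rot":[0,0,0]},{"dp":[0,0,0],"delta_rot":[0,0,0]},{"dp":[0,0,0],"delta_rot":[0,0,0]},{"dp":[0,0,0],"delta_rot":[0,0,0]},{"dp":[0,0,0],"delta_rot":[0,0,0]}]' 0 30; python3 -c "
from h import *
go(.519,.1815,.065,163.8)"
```

```text
clock: 13.12
tcp_pos: [0.4659, 0.4006, 0.004]
orientation: [0.777, 3.043, 0.002]
contact_force: [0.6, -0.1, 0.1]
grip_width: 0.0428
gripper_force: 0.0
clock: 13.75
tcp_pos: [0.4657, 0.4004, 0.0034]
orientation: [0.777, 3.044, 0.001]
contact_force: [-1.0, -0.6, 6.2]
grip_width: 0.013
gripper_force: 30.2
dp [-0.1517 -0.1665 -0.0617] rot [ 1.000e-03 -0.000e+00  1.354e+00] up= [-0.     0.001 -1.   ]
t 13.75 tcp [0.4657 0.4004 0.0034] w 0.013 j1,j7 [-0.92  0.39]
```

```bash
python3 -m handwheel '[{"dp":[0,0,-0.05],"delta_rot":[0,0,0]},{"dp":[-0.05,-0.05,-0.08],"delta_rot":[0,0,0.2]},{"dp":[-0.152,-0.1665,-0.062],"delta_rot":[0,0,1.354]},{"dp":[-0.152,-0.1665,-0.062],"delta_rot":[0,0,1.354]},{"dp":[-0.152,-0.1665,-0.062],"delta_rot":[0,0,1.354]},{"dp":[-0.152,-0.1665,-0.062],"delta_rot":[0,0,1.354]},{"dp":[-0.152,-0.1665,-0.062],"delta_rot":[0,0,1.354]},{"dp":[-0.152,-0.1665,-0.062],"delta_rot":[0,0,1.354]},{"dp":[-0.152,-0.1665,-0.062],"delta_rot":[0,0,1.354]},{"dp":[-0.152,-0.1665,-0.062],"delta_rot":[0,0,1.354]},{"dp":[-0.152,-0.1665,-0.062],"delta_rot":[0,0,1.354]},{"dp":[-0.152,-0.1665,-0.062],"delta_rot":[0,0,1.354]}]'; python3 -c "
from h import *
go(.519,.1815,.0075,163.8)"
```

```text
clock: 15.25
tcp_pos: [0.5191, 0.1811, 0.0648]
orientation: [-2.511, -1.887, -0.0]
contact_force: [0.4, -0.4, 0.0]
grip_width: 0.0133
gripper_force: 29.6
dp [ 0.0004 -0.0002  0.0573] rot [-0.    -0.     0.001] up= [ 0. -0. -1.]
t 15.25 tcp [0.5191 0.1811 0.0648] w 0.0133 j1,j7 [-0.85 -0.34]
```

```bash
python3 -m handwheel '[{"dp":[0,0,0.035],"delta_rot":[0,0,0]},{"dp":[0,0,0.0575],"delta_rot":[0,0,0]},{"dp":[0,0,0.0575],"delta_rot":[0,0,0]},{"dp":[0,0,0.0575],"delta_rot":[0,0,0]},{"dp":[0,0,0.0575],"delta_rot":[0,0,0]}]'; python3 -m handwheel '[{"dp":[0,0,0],"delta_rot":[0,0,0]},{"dp":[0,0,0],"delta_rot":[0,0,0]},{"dp":[0,0,0],"delta_rot":[0,0,0]}]' 0.3; python3 -m handwheel '[{"dp":[0,0,-0.05],"delta_rot":[0,0,0]},{"dp":[0,0,-0.08],"delta_rot":[0,0,0]},{"dp":[0,0,-0.08],"delta_rot":[0,0,0]},{"dp":[0,0,-0.08],"delta_rot":[0,0,0]}]' 0.5;  python3 -c "
from h import *
go(.5475,.4370,.08,61.5)"
```

```text
clock: 15.88
tcp_pos: [0.5194, 0.1813, 0.0081]
orientation: [2.512, 1.886, 0.002]
contact_force: [0.3, 0.0, -0.6]
grip_width: 0.0133
gripper_force: 31.8
clock: 16.25
tcp_pos: [0.5191, 0.1812, 0.0074]
orientation: [-2.512, -1.886, -0.0]
contact_force: [0.1, 0.8, 0.5]
grip_width: 0.0257
gripper_force: 0.0
clock: 16.75
tcp_pos: [0.5185, 0.1812, 0.0868]
orientation: [-2.512, -1.886, 0.001]
contact_force: [-0.9, -0.8, 0.1]
grip_width: 0.0427
gripper_force: 0.0
dp [ 0.2538 -0.0435  0.0068] rot [-1.000e-03 -0.000e+00 -1.356e+00] up= [-0.    -0.001 -1.   ]
t 16.75 tcp [0.5185 0.1812 0.0868] w 0.0427 j1,j7 [-0.88 -0.36]
```

```bash
python3 -m handwheel '[{"dp":[0.254,-0.0435,0.007],"delta_rot":[0,0,-1.356]},{"dp":[0.254,-0.0435,0.007],"delta_rot":[0,0,-1.356]},{"dp":[0.254,-0.0435,0.007],"delta_rot":[0,0,-1.356]},{"dp":[0.254,-0.0435,0.007],"delta_rot":[0,0,-1.356]},{"dp":[0.254,-0.0435,0.007],"delta_rot":[0,0,-1.356]},{"dp":[0.254,-0.0435,0.007],"delta_rot":[0,0,-1.356]},{"dp":[0.254,-0.0435,0.007],"delta_rot":[0,0,-1.356]},{"dp":[0.254,-0.0435,0.007],"delta_rot":[0,0,-1.356]},{"dp":[0.254,-0.0435,0.007],"delta_rot":[0,0,-1.356]},{"dp":[0.254,-0.0435,0.007],"delta_rot":[0,0,-1.356]}]' 0.36; python3 - <<'E'
from h import *
from bench import vision
go(.5475,.4370,.0035,61.5)
f=vision.grab_frame('top');im=f['img'];pickle.dump(f,open('top2.pkl','wb'))
cv2.imwrite('pics/f.png',cv2.resize(im[90:310,200:510],None,fx=2.5,fy=2.5,interpolation=cv2.INTER_CUBIC))
E
```

```text
clock: 18.0
tcp_pos: [0.548, 0.437, 0.0799]
orientation: [-0.777, -3.044, 0.001]
contact_force: [-0.4, 0.2, -0.6]
grip_width: 0.031
gripper_force: 0.0
dp [ 0.0004 -0.0002  0.0764] rot [-0.001 -0.    -0.002] up= [ 0.    -0.001 -1.   ]
t 18.0 tcp [0.548  0.437  0.0799] w 0.031 j1,j7 [-0.89  0.43]
```

View pics/f.png

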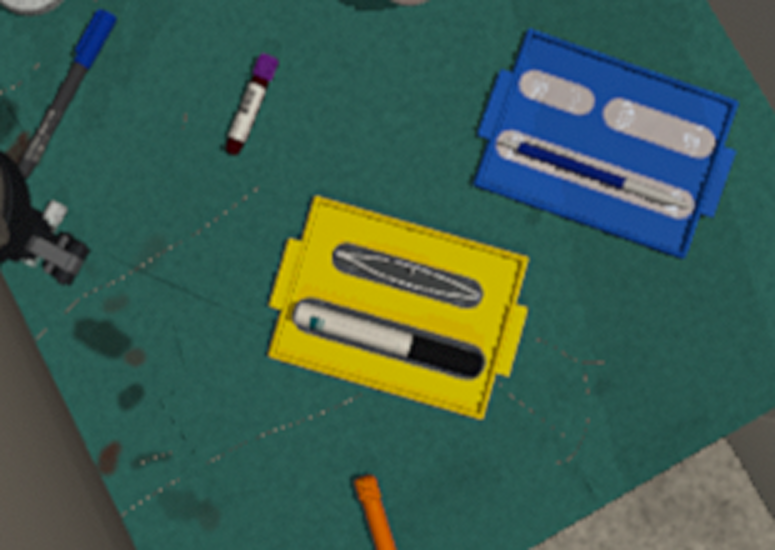

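Both yellow-tray articles lie on their beds, the marker centred near crop (390,338) and the forceps near (407,275). Next is the cryovial, bound for (0.6484, 0.0753).

```bash
python3 -m handwheel '[{"dp":[0,0,0.05],"delta_rot":[0,0,0]},{"dp":[0,0,0.0765],"delta_rot":[0,0,0]},{"dp":[0,0,0.0765],"delta_rot":[0,0,0]},{"dp":[0,0,0.0765],"delta_rot":[0,0,0]},{"dp":[0,0,0.0765],"delta_rot":[0,0,0]}]'; python3 -m handwheel '[{"dp":[0,0,0],"delta_rot":[0,0,0]},{"dp":[0,0,0],"delta_rot":[0,0,0]},{"dp":[0,0,0],"delta_rot":[0,0,0]},{"dp":[0,0,0],"delta_rot":[0,0,0]}]' 0 30; python3 -c "
from h import *
go(.6484,.0753,.065,160.4)"
```

```text
clock: 18.68
tcp_pos: [0.5484, 0.4374, 0.0044]
orientation: [0.774, 3.044, 0.001]
contact_force: [0.0, 0.1, 0.5]
grip_width: 0.0307
gripper_force: 0.0
clock: 19.18
tcp_pos: [0.5484, 0.4374, 0.0044]
orientation: [0.774, 3.045, 0.001]
contact_force: [-0.2, -0.6, 5.6]
grip_width: 0.0113
gripper_force: 31.8
dp [-0.2608 -0.2703 -0.0608] rot [ 1.000e-03 -0.000e+00  1.415e+00] up= [-0.     0.001 -1.   ]
t 19.175 tcp [0.5484 0.4374 0.0044] w 0.0113 j1,j7 [-0.87  0.44]
```

```bash
python3 -m handwheel '[{"dp":[0,0,-0.06],"delta_rot":[0,0,0]},{"dp":[-0.05,-0.05,-0.11],"delta_rot":[0,0,0.2]},{"dp":[-0.261,-0.27,-0.11],"delta_rot":[0,0,1.415]},{"dp":[-0.261,-0.27,-0.11],"delta_rot":[0,0,1.415]},{"dp":[-0.261,-0.27,-0.11],"delta_rot":[0,0,1.415]},{"dp":[-0.261,-0.27,-0.11],"delta_rot":[0,0,1.415]},{"dp":[-0.261,-0.27,-0.11],"delta_rot":[0,0,1.415]},{"dp":[-0.261,-0.27,-0.11],"delta_rot":[0,0,1.415]},{"dp":[-0.261,-0.27,-0.11],"delta_rot":[0,0,1.415]},{"dp":[-0.261,-0.27,-0.061],"delta_rot":[0,0,1.415]},{"dp":[-0.261,-0.27,-0.061],"delta_rot":[0,0,1.415]},{"dp":[-0.261,-0.27,-0.061],"delta_rot":[0,0,1.415]}]'; python3 -c "
from h import *
go(.6484,.0753,.0085,160.4)"
```

```text
clock: 20.68
tcp_pos: [0.649, 0.0751, 0.0656]
orientation: [2.567, 1.811, 0.0]
contact_force: [1.2, 0.0, 0.2]
grip_width: 0.0109
gripper_force: 31.1
dp [ 0.     -0.0007  0.0571] rot [ 0.  0. -0.] up= [-0.  0. -1.]
t 20.675 tcp [0.649  0.0751 0.0656] w 0.0109 j1,j7 [-0.58 -0.17]
```

```bash
python3 -m handwheel '[{"dp":[0,0,0.035],"delta_rot":[0,0,0]},{"dp":[0,0,0.057],"delta_rot":[0,0,0]},{"dp":[0,0,0.057],"delta_rot":[0,0,0]},{"dp":[0,0,0.057],"delta_rot":[0,0,0]},{"dp":[0,0,0.057],"delta_rot":[0,0,0]}]'; python3 -m handwheel '[{"dp":[0,0,0],"delta_rot":[0,0,0]},{"dp":[0,0,0],"delta_rot":[0,0,0]},{"dp":[0,0,0],"delta_rot":[0,0,0]}]' 0.28; python3 -m handwheel '[{"dp":[0,0,-0.06],"delta_rot":[0,0,0]},{"dp":[0,0,-0.1],"delta_rot":[0,0,0]},{"dp":[0,0,-0.1],"delta_rot":[0,0,0]},{"dp":[0,0,-0.1],"delta_rot":[0,0,0]}]' 0.4;  python3 -c "
from h import *
go(.6398,.2916,.1,67.1)"
```

```text
clock: 21.3
tcp_pos: [0.6492, 0.0753, 0.0088]
orientation: [2.567, 1.811, 0.002]
contact_force: [-0.1, 1.0, -0.0]
grip_width: 0.0113
gripper_force: 33.2
clock: 21.68
tcp_pos: [0.6486, 0.0753, 0.0079]
orientation: [2.567, 1.811, 0.0]
contact_force: [-0.3, 0.4, 0.5]
grip_width: 0.0241
gripper_force: 0.0
clock: 22.18
tcp_pos: [0.6481, 0.0755, 0.1073]
orientation: [-2.566, -1.811, 0.001]
contact_force: [-0.8, 0.1, -0.6]
grip_width: 0.0339
gripper_force: 0.0
dp [ 0.2008 -0.0802  0.0073] rot [-1.000e-03 -1.000e-03 -1.513e+00] up= [-0.    -0.001 -1.   ]
t 22.175 tcp [0.6481 0.0755 0.1073] w 0.0339 j1,j7 [-0.61 -0.19]
```

```bash
python3 -m handwheel '[{"dp":[0.2,-0.08,0.007],"delta_rot":[0,0,-1.513]},{"dp":[0.2,-0.08,0.007],"delta_rot":[0,0,-1.513]},{"dp":[0.2,-0.08,0.007],"delta_rot":[0,0,-1.513]},{"dp":[0.2,-0.08,0.007],"delta_rot":[0,0,-1.513]},{"dp":[0.2,-0.08,0.007],"delta_rot":[0,0,-1.513]},{"dp":[0.2,-0.08,0.007],"delta_rot":[0,0,-1.513]},{"dp":[0.2,-0.08,0.007],"delta_rot":[0,0,-1.513]},{"dp":[0.2,-0.08,0.007],"delta_rot":[0,0,-1.513]},{"dp":[0.2,-0.08,0.007],"delta_rot":[0,0,-1.513]},{"dp":[0.2,-0.08,0.007],"delta_rot":[0,0,-1.513]},{"dp":[0.2,-0.08,0.007],"delta_rot":[0,0,-1.513]}]' 0.4; python3 -c "
from h import *
go(.6398,.2916,.0045,67.1)"
```

```text
clock: 23.55
tcp_pos: [0.6401, 0.2905, 0.1003]
orientation: [-0.627, -3.078, 0.001]
contact_force: [-0.1, 0.1, 0.5]
grip_width: 0.0339
gripper_force: 0.0
dp [0.0006 0.001  0.0958] rot [-0.001 -0.    -0.002] up= [ 0.    -0.001 -1.   ]
t 23.55 tcp [0.6401 0.2905 0.1003] w 0.0339 j1,j7 [-0.63  0.76]
```

```bash
python3 -m handwheel '[{"dp":[0,0.001,0.05],"delta_rot":[0,0,0]},{"dp":[0,0.001,0.096],"delta_rot":[0,0,0]},{"dp":[0,0.001,0.096],"delta_rot":[0,0,0]},{"dp":[0,0.001,0.096],"delta_rot":[0,0,0]},{"dp":[0,0.001,0.096],"delta_rot":[0,0,0]}]'; python3 -m handwheel '[{"dp":[0,0,0],"delta_rot":[0,0,0]},{"dp":[0,0,0],"delta_rot":[0,0,0]},{"dp":[0,0,0],"delta_rot":[0,0,0]},{"dp":[0,0,0],"delta_rot":[0,0,0]}]' 0 30; python3 -c "
from h import *
go(.6231,.0043,.065,160.4)"
```

```text
clock: 24.18
tcp_pos: [0.641, 0.2916, 0.0057]
orientation: [0.624, 3.078, 0.001]
contact_force: [-0.2, 0.7, -0.2]
grip_width: 0.0341
gripper_force: 0.0
clock: 24.68
tcp_pos: [0.6409, 0.2916, 0.0055]
orientation: [0.624, 3.079, 0.001]
contact_force: [-1.4, -1.3, 6.1]
grip_width: 0.0115
gripper_force: 33.0
dp [-0.0955 -0.2715 -0.0596] rot [ 1.000e-03 -0.000e+00  1.513e+00] up= [-0.     0.001 -1.   ]
t 24.675 tcp [0.6409 0.2916 0.0055] w 0.0115 j1,j7 [-0.62  0.78]
```

```bash
python3 -m handwheel '[{"dp":[0,0,-0.06],"delta_rot":[0,0,0]},{"dp":[-0.02,-0.03,-0.11],"delta_rot":[0,0,0.2]},{"dp":[-0.0955,-0.2715,-0.11],"delta_rot":[0,0,1.513]},{"dp":[-0.0955,-0.2715,-0.11],"delta_rot":[0,0,1.513]},{"dp":[-0.0955,-0.2715,-0.11],"delta_rot":[0,0,1.513]},{"dp":[-0.0955,-0.2715,-0.11],"delta_rot":[0,0,1.513]},{"dp":[-0.0955,-0.2715,-0.11],"delta_rot":[0,0,1.513]},{"dp":[-0.0955,-0.2715,-0.11],"delta_rot":[0,0,1.513]},{"dp":[-0.0955,-0.2715,-0.11],"delta_rot":[0,0,1.513]},{"dp":[-0.0955,-0.2715,-0.06],"delta_rot":[0,0,1.513]},{"dp":[-0.0955,-0.2715,-0.06],"delta_rot":[0,0,1.513]},{"dp":[-0.0955,-0.2715,-0.06],"delta_rot":[0,0,1.513]}]'; python3 -c "
from h import *
go(.6231,.0043,.0095,160.4)"
```

```text
clock: 26.18
tcp_pos: [0.6234, 0.0039, 0.0657]
orientation: [2.567, 1.811, 0.001]
contact_force: [0.4, -0.3, 0.4]
grip_width: 0.0116
gripper_force: 32.3
dp [ 0.0003 -0.0005  0.0562] rot [0.001 0.    0.   ] up= [-0.     0.001 -1.   ]
t 26.175 tcp [0.6234 0.0039 0.0657] w 0.0116 j1,j7 [-0.49 -0.05]
```

```bash
python3 -m handwheel '[{"dp":[0,0,0.035],"delta_rot":[0,0,0]},{"dp":[0,0,0.056],"delta_rot":[0,0,0]},{"dp":[0,0,0.056],"delta_rot":[0,0,0]},{"dp":[0,0,0.056],"delta_rot":[0,0,0]},{"dp":[0,0,0.056],"delta_rot":[0,0,0]}]'; python3 -m handwheel '[{"dp":[0,0,0],"delta_rot":[0,0,0]},{"dp":[0,0,0],"delta_rot":[0,0,0]},{"dp":[0,0,0],"delta_rot":[0,0,0]}]' 0.29; python3 -m handwheel '[{"dp":[0,0,-0.06],"delta_rot":[0,0,0]},{"dp":[0,0,-0.12],"delta_rot":[0,0,0]},{"dp":[0.2,0,-0.16],"delta_rot":[0,0,0]},{"dp":[0.2,0.1,-0.16],"delta_rot":[0,0,0]},{"dp":[0.2,0.1,-0.16],"delta_rot":[0,0,0]},{"dp":[0.2,0.1,-0.16],"delta_rot":[0,0,0]},{"dp":[0.2,0.1,-0.16],"delta_rot":[0,0,0]},{"dp":[0.2,0.1,-0.16],"delta_rot":[0,0,0]}]'; python3 - <<'E'
from h import *
from bench import vision
f=vision.grab_frame('top');im=f['img'];go(.5,.3,.2,160)
cv2.imwrite('pics/g.png',cv2.resize(im[30:280,190:510],None,fx=2.4,fy=2.4,interpolation=cv2.INTER_CUBIC))
E
```

```text
clock: 26.8
tcp_pos: [0.6234, 0.0042, 0.0096]
orientation: [2.567, 1.811, 0.001]
contact_force: [-0.0, -0.1, -0.7]
grip_width: 0.0116
gripper_force: 34.1
clock: 27.18
tcp_pos: [0.623, 0.0043, 0.0089]
orientation: [2.567, 1.811, 0.0]
contact_force: [0.3, -0.3, -0.1]
grip_width: 0.0246
gripper_force: 0.0
clock: 28.18
tcp_pos: [0.7837, 0.1581, 0.1681]
orientation: [2.568, 1.81, -0.003]
contact_force: [-0.1, 0.2, 1.0]
grip_width: 0.0249
gripper_force: 0.0
dp [ 0.0386 -0.3149 -0.0314] rot [-0.001  0.001  0.005] up= [-0.001 -0.001 -1.   ]
t 28.225 tcp [0.7835 0.1575 0.1684] w 0.0245 j1,j7 [-0.59 -0.33]
```

View pics/g.png

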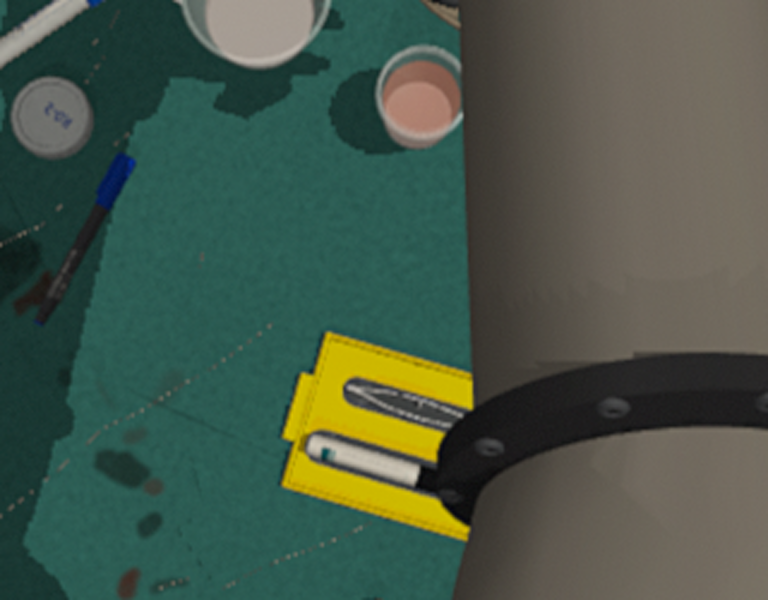

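The arm hides the blue tray; the cup at (420,95) and the blue-capped marker from (40,320) to (130,160) are undisturbed. I'll pull the arm aside and look again.

```bash
python3 -m handwheel '[{"dp":[0.13,-0.31,-0.04],"delta_rot":[0,0,0]},{"dp":[0.13,-0.31,-0.04],"delta_rot":[0,0,0]},{"dp":[0.13,-0.31,-0.04],"delta_rot":[0,0,0]},{"dp":[0.13,-0.31,-0.04],"delta_rot":[0,0,0]},{"dp":[0.13,-0.31,-0.04],"delta_rot":[0,0,0]},{"dp":[0.13,-0.31,-0.04],"delta_rot":[0,0,0]},{"dp":[0.13,-0.31,-0.04],"delta_rot":[0,0,0]},{"dp":[0.13,-0.31,-0.04],"delta_rot":[0,0,0]}]'; python3 - <<'E'
from h import *
from bench import vision
f=vision.grab_frame('top');im=f['img']
cv2.imwrite('pics/i.png',cv2.resize(im[30:280,190:510],None,fx=2.4,fy=2.4,interpolation=cv2.INTER_CUBIC))
E
```

```text
clock: 29.22
tcp_pos: [0.5366, 0.3833, 0.209]
orientation: [2.569, 1.807, 0.0]
contact_force: [0.3, -0.9, 0.4]
grip_width: 0.0247
gripper_force: 0.0
```

View pics/i.png

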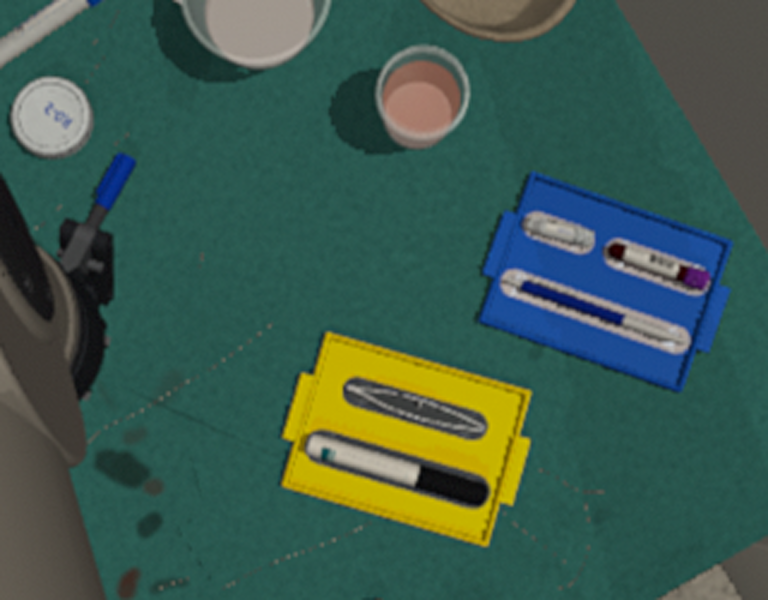

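All five articles lie centred on their beds: cryovial (558,232), vial (657,265), pen (595,310), forceps (415,408) and marker (398,470). I'll hand in.

```bash
python3 -c "
from bench import r
print(r.hand_in())"
```

```text
the job is handed in; nothing more can be done
None
```

The job is handed in: the last picture shows all five articles centred on their own beds and the blue-capped marker and pink cup apparently where they were, at about 29 s of the 93 s allowed; the hand-in call returned no verdict.

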